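# Slide the ring gear under the measuring head and lock its pallet

## Robot

A 7-joint arm with a two-finger parallel gripper is mounted at the origin on the work surface. World frame = base frame: x ahead of the robot, y to its left, z up, the work surface at z = 0. Lengths are in m, angles in rad, forces in N, time in s.
With the tool pointing down it reaches from about 0.35 to 0.775 m from the base axis. Payload 3.1 kg.
Tool frame: the origin (TCP) lies midway between the tips of the shut fingers; the grasp point (between the pads) lies 19 mm behind it (pinch_z is the distance from the TCP to the grasp point, in m); z points along the fingers, x is the direction in which the jaws open and shut, and the axes are right-handed (so a half turn about z gives the same grasp; the last joint's range is limited). The gripper opens to 85 mm and grips with 20 to 120 N. Pads are 22 mm wide; open, the fingers measure 114 mm over their backs; the gripper's body (76 mm by 85 mm) begins 54 mm behind the grasp point. The pads swing forward as they close: fully open they stand 13 mm farther back than shut.
Start: joints at [-1.296, 0.311, 0.014, 1.512, -0.004, 1.319, -0.027], TCP at [0.171, 0.523, 0.203] pointing down, gripper open.
Joint ranges: [-2.7, 2.7], [-0.3, 1.91], [-1.27, 1.3], [0.12, 2.57], [-1.44, 4.58], [0.2, 2.03], [-3.05, 3.05]. Speed limits (rad/s): [2.79, 2.79, 3.14, 3.14, 3.14, 3.14, 3.14].

## Interface

Orientations are given as a rotation vector (axis times angle).
In Python, from workcell import * gives the robot as it stands.
- The arm moves only by the tool apply_moves, never from a script. Its argument "increments" is a list of rows, each a list of 7 numbers: the shift along the tool's x, y, z in m, then the turn, a rotation vector about the tool's x, y, z in rad, then the closure, from 0 (fully open) to 1 (shut). A call has 1 to 12 rows; each row shifts and turns the commanded pose from where the row before left it, along the tool's axes as they then stand; what a row does not reach is not made up. A row lasts 1/12 s, in which the tool goes at most 41.7 mm and 7.16 degrees, less where a joint would pass 70% of its speed; a pose out of reach is approached as far as the arm can. A call is refused whole if a number of a shift passes 0.0417 or a number of a turn 0.125, either way. A call with a gripper value outside its range is refused whole. The fingers move at their own pace and stop on an object; "force" is the grip in N (left out, the last holds). Time passes only in rows, so rows that do not move let the fingers close. It gives the time, the measured TCP pose, the force and the opening at its end, in the units of the state.
- observe(): the state, without advancing time (a new reading comes with each control period).
- capture(name): name is "scene" or "top" or "wrist"; returns the picture (420x560x3 uint8, blue, green, red); there is no depth.
- camera_info(name): a dict with "vertical_fov" (degrees; the focal length in pixels is half the picture's height over the tangent of half this angle, whatever the lens; pixels are square), "cx", "cy" (the principal point, pixels), "rvec" (rotation vector, rad) and "tvec" (3), from world to camera coordinates, as OpenCV has them. Camera axes: x right, y down, z forward; pixel columns grow to the right and rows downward; lengths in m; the calibration is good to about 2 mm. A picture is of the moment at which its call begins: read the wrist's pose just before it. camera_info takes no time and is no camera call; for the wrist camera it gives the pose at the moment of the call.
- close_job(): hands the job in, once; it reports no verdict.
The state is a dict: "clock": time; "q": joint angles; "qvel": joint speeds; "joint_efforts": joint torques, N m; "tool_pos": TCP position; "tcp_rot": TCP orientation; "contact_force": force on the tool from outside, world axes, zero at the start; "ft_torque": the same for the moment, N m; "gripper_width": finger opening in m.
Only numpy, scipy, OpenCV 4.12 (cv2) and the standard library are available. Lean on these libraries where they do the work, as an engineer would, in place of code of your own. Each camera call takes 0.05 s, during which the arm holds its last target. There are 200 camera calls.

## Task

Slide the pallet with the ring gear along the base plate, under the measuring head, until it is fully home against the back stop of its nest, keeping pallet, gear and arm clear of the head and leaving the gear seated on the pallet. Then squeeze in the release button in the lock lever's grip while the lever is still up, swing the lever fully down with it, and let go so that the button pops out again and the lever stays latched down. Do not disturb the other things on the bench.

Things in the scene. Friction and masses are not known exactly. Their poses are not given: they have to be found in the camera images.
- station: Fixed measuring station. Origin at table level below the optical axis = under the middle of the pallet's home place; y axis points out to the open loading end (the pallet goes in along -y), x across, z up. Dark steel base plate 170 mm wide (x), y -265 to +235 mm, top at z 12. White head overhangs it; the lock lever stands at the +x side in the plane x = 130 mm.
- measuring_head: White head 140 mm wide on a dark column, fixed to the station, same frame as the station. It overhangs the nest from the column (y -280 to -130 mm) as far as y +40 mm; underside z 100, top z 310 mm. Below it, on the axis x 0, y 0, a black ring light of radius 42 mm hangs down to z 62 mm. Must not be knocked.
- pallet: Plate 130 (x) x 150 (y) x 12 mm, 0.4 kg, loose on the base plate; origin at the middle of its underside, y axis towards its handle end. From the +y edge a tongue 34 mm wide runs to y +170 mm and carries the fin. Starts 135 to 175 mm out of home, up to 10 mm off line and 0.1 rad askew. With the gear it slides at about 3 to 6 N. Home: origin at point nest, axes parallel to the station's.
- pallet_fin (a point): Middle of the pallet's upright fin handle, at pallet (0, 135, 38) mm: fin 14 mm thick (x), 55 mm long (y), from 12 to 54 mm above the pallet's underside. To be pinched across x.
- nest (a point): Where the pallet's origin is when home: station (0, 0, 12) mm, on the base plate. The nest: a steel back stop bar 18 mm high with its face at station y -75 mm, which the pallet's leading edge meets when home, and side cheeks 10 mm high at x -68 and +68 mm (3 mm play each side) from y -75 to +20, flaring outwards up to y +44 mm.
- ring_gear: Toothed steel ring 100 mm outside, 70 mm inside, 16 mm high, 0.35 kg, resting loose on the pallet's middle round a 5 mm high centring disc; origin at the centre of its underside, which is 12 mm above the pallet's underside. Its top is then 22 mm below the ring light.
- lock_lever (a joint): Lock lever angle, rad: 0 fully raised (rising towards station +y, 0.87 above level), 0.80 fully down (0.07 above level). Starts at 0 to 0.20. A latch blocks it at 0.24 unless the release button is in. Stiff hinge: stays where left, 2 to 5 N at the grip swing it. Fully down with the button let go, it latches. A steel finger on its shaft then drops into the notch in the home pallet's +x edge.
- lever_grip (a point): Centre of the lever's rubber grip at the release button, 175 mm from the hinge; this point's y axis runs along the lever to its end, its x axis is the hinge axis (station +x). Grip 24 mm wide (x), 26 mm deep (z), reaching 50 mm towards the hinge and 40 mm to the end.
- lever_hinge (a point): Point on the lever's hinge axis in the lever's plane (station 130, 20, 75 mm); the axis is station x.
- release_button (a joint): Travel in m of the release button, a steel pad 30 mm (along the lever) x 18 mm in the +x side of the grip, centred at lever_grip: 0 stands out 6 mm, 0.006 is flush. Pressed towards -x by pinching the grip across x (30 mm wide with it out, 24 mm pressed); flush takes 8 N, the latch is free beyond 0.0045. Let go with the lever fully down, it springs out.
- spare_ring: Bystander: toothed ring 72 mm across, 14 mm high, between robot and station. Origin at underside centre.
- caliper: Bystander: flat caliper 210 mm long (y), 12 mm high. Origin at underside centre.
- brush: Bystander: hand brush lying beyond the lever.
- screwdriver: Bystander: screwdriver lying on the bench.
- gauge_box: Bystander: closed wooden box 100 x 160 x 49 mm. Origin at underside centre.
- cleaner_bottle: Bystander: bottle 170 mm high, 64 mm across. Origin at underside centre.
- mug: Bystander: white mug 95 mm high, 80 mm across. Origin at underside centre.
Things that resemble listed ones, but are neither listed nor needed, are in the scene too. Leave any purple or yellow look-alike of the ring_gear alone.

How it is judged:
On the way, in this order (a step that is already met when the one before it is completed fails the run):
1. the pallet with the gear is home in the nest, flat, within 6 mm and 0.08 rad, with the lever still up (horizontal distance between pallet and nest below 0.006 m and angle between the y axis of pallet and the y axis of station, either way round below 0.08 rad and distance between pallet and nest below 0.008 m and value of joint lock_lever below 0.35 rad), for 0.2 s.
2. the release button is pressed in while the lever is still up (value of joint release_button above 0.004 m and value of joint lock_lever below 0.4 rad), for 0.05 s.
3. the lever is swung fully down (value of joint lock_lever above 0.76 rad), for 0.1 s.
At the end, for the whole second after the job is handed in: The pallet lies flat and at rest in the nest, its origin within 6 mm of home and within 0.08 rad of square, the gear seated flat on it (within 6 mm of its middle); the lever is down beyond 0.75 rad and the release button has sprung out (under 2.5 mm) (horizontal distance between pallet and nest below 0.006 m and distance between pallet and nest below 0.008 m and angle between the y axis of pallet and the y axis of station, either way round below 0.08 rad and horizontal distance between ring_gear and pallet below 0.006 m and z of ring_gear in the frame of pallet below 0.015 m and angle between ring_gear's own z axis and vertical below 0.05 rad and value of joint lock_lever above 0.75 rad and value of joint release_button below 0.0025 m and linear speed of pallet below 0.01 m/s); the robot touches nothing.
It fails at once if the measuring head is knocked with more than 2 N (contact force between measuring_head and anything else above 2 N).
It fails at once if a bystander is moved more than 25 mm (distance of any of spare_ring, caliper, brush, screwdriver, gauge_box, cleaner_bottle, mug from where it was at the start of the episode above 0.025 m).
It also fails if it takes over 58 s, if anything falls off the work surface, if the arm or the gripper's body presses on something with over 40 N, if the wrist force passes 120 N, or if a joint passes its speed limit or range.

## Working session

There is one attempt and no reset: what is moved stays moved. The work goes in short steps, Python scripts to look and compute and a tool call to move; the robot and the scene stay as the last step left them, time stands still between calls to the robot, and variables do not carry over. Pictures are saved under pics/ and viewed, about 8 in all and at most 12, crops included, and the job is handed in when it is done.

Besides the shell and the picture viewer there is one more tool, called after "Request:" as name([rows], argument=value, ...), one row to a line, values as JSON. apply_moves: Moves the arm, as the interface text tells. Its arguments: {"type":"object","properties":{"increments":{"type":"array","items":{"type":"array","items":{"type":"number"}}},"force":{"type":"number"}},"required":["increments"]}

```bash
mkdir -p pics; ls; python3 - <<'E'
from workcell import *
import cv2
print(observe())
for n in ("scene","top"):
    print(n,camera_info(n)); cv2.imwrite(f"pics/{n}0.png",capture(n))
E
```

```text
pics
{'clock': 0.0, 'q': array([-1.29572794,  0.31170804,  0.01399469,  1.51307214, -0.00442999,
        1.3192023 , -0.02721171]), 'qvel': array([-0.00061715,  0.00208003, -0.0006704 ,  0.00134188, -0.00022631,
        0.00081941,  0.00037718]), 'joint_efforts': array([ 7.22556547e-05, -3.79915988e+01,  1.46104982e-01, -2.30590475e+01,
        1.22313813e-02,  1.35001962e-02,  2.43196968e-05]), 'tool_pos': array([0.17105534, 0.52187796, 0.20232474]), 'tcp_rot': array([ 2.54279196,  1.84248954, -0.00293505]), 'contact_force': array([-0.86674577,  0.30676385,  0.17204159]), 'ft_torque': array([ 0.0032678 , -0.02363275,  0.03227616]), 'gripper_width': 0.0855634096649448}
scene {'vertical_fov': 51.379181408703104, 'cx': 276.9691688085732, 'cy': 208.59980615087602, 'rvec': array([ 1.91414123,  1.85009149, -0.54253556]), 'tvec': array([-0.06833368, -0.40241802,  1.58626348])}
top {'vertical_fov': 51.26222431109104, 'cx': 279.84918539798383, 'cy': 209.51453505216818, 'rvec': array([ 2.14091144, -2.20681183,  0.09516806]), 'tvec': array([0.05454997, 0.57695454, 1.14524726])}
```

View pics/scene0.png

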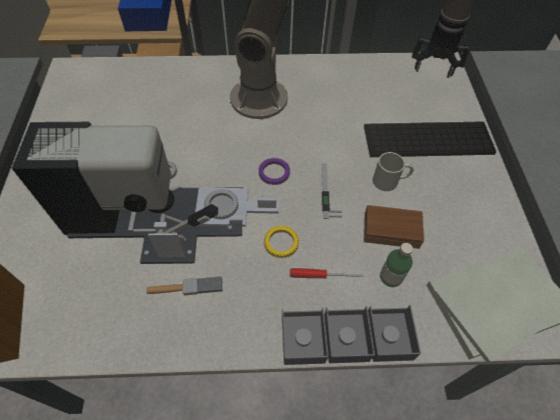

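View pics/top0.png

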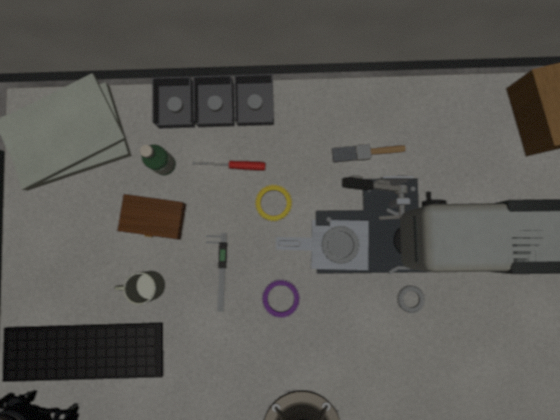

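The top view shows the pallet with the grey gear at (340,243) and the fin handle at (289,243). The lever grip is at (358,183) and the head is to the right, so station +y is about world +y. Things that could be mistaken for the gear are the purple ring (281,298), the yellow ring (273,203) and the grey spare ring (410,298). The gear on the pallet is the one I want. I'll crop to check.

```bash
cat > h.py <<'E'
import numpy as np, cv2, json
from scipy.spatial.transform import Rotation as R
from scipy.optimize import least_squares
def cam(ci):
    f=210/np.tan(np.radians(ci['vertical_fov'])/2)
    return np.array([[f,0,ci['cx']],[0,f,ci['cy']],[0,0,1]]),np.array(ci['rvec']),np.array(ci['tvec'])
def proj(ci,P):
    K,r,t=cam(ci); return cv2.projectPoints(np.float64(P).reshape(-1,1,3),r,t,K,None)[0][:,0]
def ray(ci,uv,z):
    K,r,t=cam(ci); Rm=R.from_rotvec(r).as_matrix(); c=-Rm.T@t
    d=Rm.T@np.linalg.inv(K)@np.array([uv[0],uv[1],1]); return c+d*(z-c[2])/d[2]
E
python3 - <<'E'
import cv2
a=cv2.imread('pics/top0.png')[165:285,265:445]
cv2.imwrite('pics/topc.png',cv2.convertScaleAbs(cv2.resize(a,None,fx=4.4,fy=4.4,interpolation=cv2.INTER_CUBIC),alpha=1.5))
a=cv2.imread('pics/scene0.png')[170:270,120:290]
cv2.imwrite('pics/scenec.png',cv2.convertScaleAbs(cv2.resize(a,None,fx=4.7,fy=4.7,interpolation=cv2.INTER_CUBIC),alpha=1.5))
E
```

```text
(no output)
```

View pics/topc.png

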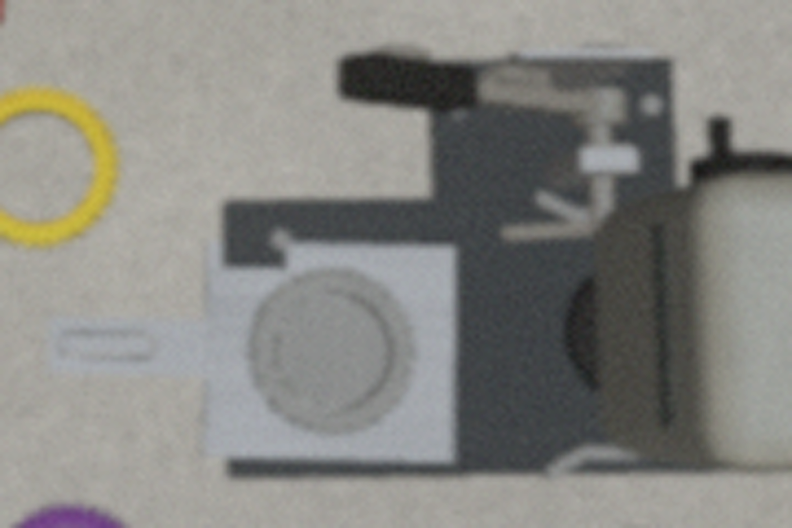

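View pics/scenec.png

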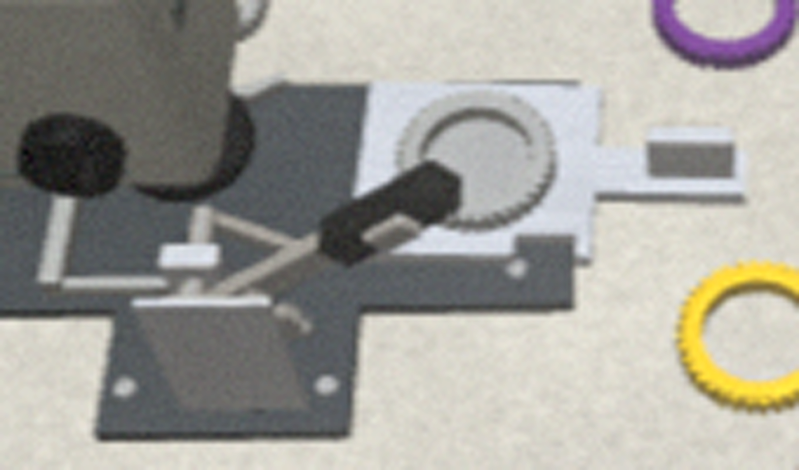

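```bash
cat > fit.py <<'E'
from h import *
from workcell import *
T,S=camera_info('top'),camera_info('scene')
tc=lambda u,v:((u+.5)/4.4-.5+265,(v+.5)/4.4-.5+165)
sc=lambda u,v:((u+.5)/4.7-.5+120,(v+.5)/4.7-.5+170)
def sta(p,P): return R.from_euler('z',p[2]).apply(np.atleast_2d(P)/1e3)+[p[0],p[1],0]
def lev(q,P): # lever_grip-frame -> station mm
    a=.87-q; return R.from_euler('x',a).apply(np.atleast_2d(P)+[0,175,0])+[130,20,75]
def fit(obs,f,x0):
    s=least_squares(lambda x:np.concatenate([(proj(c,f(x,P))[0]-uv) for c,P,uv in obs]),x0,loss='soft_l1')
    print(s.x.round(4)); print([tuple((proj(c,f(s.x,P))[0]-uv).round(1)) for c,P,uv in obs]); return s.x
if __name__=='__main__':
    so=[(T,(85,235,12),tc(225,202)),(T,(-85,235,12),tc(229,468)),(T,(0,42,62),tc(565,333)),(T,(130,20,75),tc(605,103)),
        (S,(85,235,12),sc(573,301)),(S,(-85,235,12),sc(580,82))]
    st=fit(so,lambda p,P:sta(p,P),[.45,-.1,0])
    po=[(T,(65,75,12),tc(206,242)),(T,(-65,75,12),tc(206,458)),(T,(65,-75,12),tc(459,243)),(T,(-65,-75,12),tc(459,463)),
        (T,(0,135,54),tc(106,345)),(S,(-65,-75,12),sc(371,83)),(S,(-65,75,12),sc(602,88)),(S,(65,75,12),sc(590,258)),(S,(17,170,12),sc(743,194)),(S,(-7,162.5,54),sc(733,128)),(S,(7,162.5,54),sc(736,142))]
    pa=fit(po,lambda p,P:sta(p,P)+[0,0,.012],[st[0],st[1]+.15,0])
    lo=[(T,(0,40,13),tc(341,75)),(T,(0,-50,13),tc(476,84)),(S,(12,40,13),sc(460,183)),(S,(12,-50,-13),sc(350,264)),(S,(15,0,0),sc(392,233))]
    q=fit(lo,lambda q,P:sta(st,lev(q[0],P)),[.1])
    d=R.from_euler('z',-st[2]).apply([pa[0]-st[0],pa[1]-st[1],0]); print('pallet in station',d,pa[2]-st[2])
    print('fin',sta(pa,(0,135,50)),'home fin',sta(st,(0,135,50)),'grip',sta(st,lev(q[0],(0,0,0))))
E
python3 fit.py
```

```text
[ 0.4867 -0.2928 -0.025 ]
[(np.float64(-0.1), np.float64(-1.3)), (np.float64(-0.2), np.float64(1.6)), (np.float64(-0.4), np.float64(-0.4)), (np.float64(-1.1), np.float64(1.1)), (np.float64(-1.5), np.float64(0.8)), (np.float64(-1.1), np.float64(-0.3))]
[ 0.4815 -0.1179 -0.0518]
[(np.float64(-0.1), np.float64(-0.5)), (np.float64(-0.8), np.float64(-0.6)), (np.float64(-1.5), np.float64(0.4)), (np.float64(-1.6), np.float64(-0.5)), (np.float64(-0.0), np.float64(-0.3)), (np.float64(-0.7), np.float64(-0.4)), (np.float64(-0.8), np.float64(-0.6)), (np.float64(-0.6), np.float64(-0.4)), (np.float64(-0.1), np.float64(-0.1)), (np.float64(-0.2), np.float64(-0.9)), (np.float64(-0.9), np.float64(0.1))]
[0.2164]
[(np.float64(3.6), np.float64(-0.7)), (np.float64(-0.4), np.float64(0.6)), (np.float64(-4.9), np.float64(4.2)), (np.float64(-0.0), np.float64(3.0)), (np.float64(1.4), np.float64(2.2))]
pallet in station [-0.00960375  0.17467205  0.        ] -0.026759496972505604
fin [[0.48844883 0.01689779 0.05      ]] home fin [[ 0.49006564 -0.15782121  0.05      ]] grip [[ 0.62062413 -0.13715419  0.18141171]]
```

```bash
cat > sim.py <<'E'
from h import *
def sim(p,r,rows):
    p=np.array(p,float); r=R.from_rotvec(r)
    for w in rows: p=p+r.apply(w[:3]); r=r*R.from_rotvec(w[3:6])
    return p.round(4), r.as_rotvec().round(4), 'toolx az',round(float(np.arctan2(*r.as_matrix()[[1,0],0])),4),'toolz',r.as_matrix()[:,2].round(3)
E
python3 - <<'E'
from sim import *
from workcell import *
o=observe()
for y in (.035,.036): print(sim(o['tool_pos'],o['tcp_rot'],[[-.0035,y,0,0,0,.0725]]*18))
for n in ('wrist',):
  c=camera_info(n);Rm=R.from_rotvec(c['rvec']).as_matrix();ct=-Rm.T@c['tvec'];r=R.from_rotvec(o['tcp_rot'])
  print('cam in tool',r.inv().apply(ct-o['tool_pos']),(r.inv().as_matrix()@Rm.T).round(3),c['vertical_fov'])
E
```

```text
(array([0.4731, 0.016 , 0.2033]), array([ 3.1385e+00, -7.9900e-02, -9.0000e-04]), 'toolx az', -0.0509, 'toolz', array([-0.001, -0.002, -1.   ]))
(array([0.4831, 0.0025, 0.2033]), array([ 3.1385e+00, -7.9900e-02, -9.0000e-04]), 'toolx az', -0.0509, 'toolz', array([-0.001, -0.002, -1.   ]))
cam in tool [-0.00047946 -0.07824043 -0.16960105] [[ 1.    -0.001  0.001]
 [ 0.001  0.951  0.31 ]
 [-0.001 -0.31   0.951]] 61.087073482598484
```

Request:
apply_moves([
  [-0.0025,0.035,0,0,0,0.0725,0],
  [-0.0025,0.035,0,0,0,0.0725,0],
  [-0.0025,0.035,0,0,0,0.0725,0],
  [-0.0025,0.035,0,0,0,0.0725,0],
  [-0.0025,0.035,0,0,0,0.0725,0],
  [-0.0025,0.035,0,0,0,0.0725,0],
  [-0.0025,0.035,0,0,0,0.0725,0],
  [-0.0025,0.035,0,0,0,0.0725,0],
  [-0.0025,0.035,0,0,0,0.0725,0],
  [-0.0025,0.035,0,0,0,0.0725,0],
  [-0.0025,0.035,0,0,0,0.0725,0],
  [-0.0025,0.035,0,0,0,0.0725,0],
])

```text
clock: 1.1
tool_pos: [0.46, 0.2321, 0.2029]
tcp_rot: [3.085, 0.594, -0.001]
contact_force: [0.5, 0.5, -0.6]
gripper_width: 0.0851
```

Request:
apply_moves([
  [-0.0025,0.035,0,0,0,0.0725,0],
  [-0.0025,0.035,0,0,0,0.0725,0],
  [-0.0025,0.035,0,0,0,0.0725,0],
  [-0.0025,0.035,0,0,0,0.0725,0],
  [-0.0025,0.035,0,0,0,0.0725,0],
  [-0.0025,0.035,0,0,0,0.0725,0],
  [0,0,0,0,0,0,0],
  [0,0,0,0,0,0,0],
  [0,0,0,0,0,0,0],
])

```text
clock: 1.85
tool_pos: [0.4865, 0.0274, 0.2031]
tcp_rot: [-3.14, 0.079, 0.001]
contact_force: [0.1, 0.8, -0.5]
gripper_width: 0.0857
```

```bash
python3 - <<'E'
from h import *
from workcell import *
o=observe(); print(o); c=camera_info('wrist'); im=capture('wrist'); cv2.imwrite('pics/w1.png',cv2.resize(im,None,fx=1.42,fy=1.42,interpolation=cv2.INTER_CUBIC))
json.dump({k:np.array(v).tolist() for k,v in c.items()},open('w1.json','w'))
E
```

```text
{'clock': 1.85, 'q': array([-0.56265356,  0.19603076,  0.55933891,  1.69227351, -0.10897197,
        1.28489026, -0.03142531]), 'qvel': array([-0.0219398 ,  0.00770141, -0.03184587, -0.00755831, -0.00052212,
       -0.00157657,  0.00108173]), 'joint_efforts': array([ 1.18044712e+00, -2.90526098e+01,  3.45709898e+00, -2.26617193e+01,
        1.98255158e-01,  8.27242591e-03, -6.15330409e-04]), 'tool_pos': array([0.48650916, 0.02738854, 0.20307946]), 'tcp_rot': array([-3.13963056e+00,  7.90876218e-02,  1.17028053e-03]), 'contact_force': array([ 0.14592106,  0.77384037, -0.53843608]), 'ft_torque': array([0.01389876, 0.01318597, 0.00416168]), 'gripper_width': 0.0857048160273377}
```

View pics/w1.png

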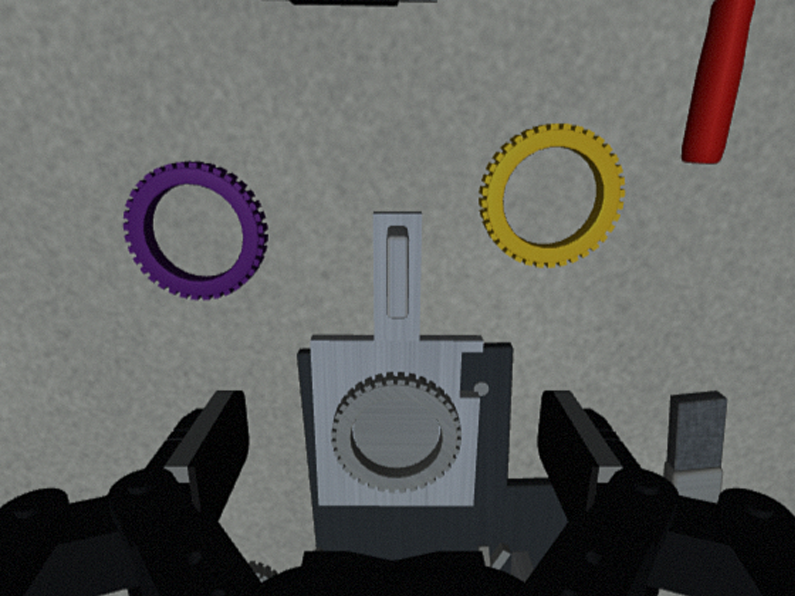

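The wrist view shows the pallet corners at (311,341), (483,341), (319,507) and (474,507), and the base plate's outer corners at (298,352) and (513,348). The grey toothed gear is on the pallet, with the purple and yellow decoys beside it.

```bash
cat > f2.py <<'E'
from fit import *
W=json.load(open('w1.json'))
wc=lambda u,v:((u+.5)/1.42-.5,(v+.5)/1.42-.5)
pa=fit([(W,(-65,75,12),wc(311,341)),(W,(65,75,12),wc(483,341)),(W,(65,-75,12),wc(474,507)),(W,(-65,-75,12),wc(319,507)),(W,(17,170,12),wc(421,214)),(W,(-17,170,12),wc(374,214))],lambda p,P:sta(p,P)+[0,0,.012],[.48,-.118,-.05])
st=fit([(W,(-85,235,12),wc(298,353)),(W,(85,235,12),wc(513,348)),(W,(-85,80,12),wc(316,550))],sta,[.487,-.293,-.025])
print('fin',sta(pa,(0,135,50)),'homefin',sta(st,(0,135,50)))
E
python3 f2.py
```

```text
[ 0.4831 -0.1175 -0.0516]
[(np.float64(-0.7), np.float64(0.2)), (np.float64(0.7), np.float64(0.3)), (np.float64(0.0), np.float64(-0.2)), (np.float64(-0.0), np.float64(-0.3)), (np.float64(0.8), np.float64(-0.0)), (np.float64(-0.9), np.float64(-0.0))]
[ 0.4925 -0.2928 -0.0014]
[(np.float64(-0.9), np.float64(3.4)), (np.float64(1.3), np.float64(-0.0)), (np.float64(-0.1), np.float64(-21.5))]
fin [[0.49007082 0.01727544 0.05      ]] homefin [[ 0.49268025 -0.15781503  0.05      ]]
```

```bash
cat >> f2.py <<'E'
print('---')
for a,b in [((513,348),(508,478)),((298,353),(316,550)),((298,352),(513,348)),((508,478),(553,479))]:
    A,B=[ray(W,wc(*p),.012) for p in (a,b)]; print(A,B,(B-A)[:2]/np.linalg.norm(B-A))
# top view edges
for a,b in [((225,202),(430,200)),((225,204),(227,468)),((228,473),(555,470))]:
    A,B=[ray(T,tc(*p),.012) for p in (a,b)]; print(A,B,(B-A)[:2]/np.linalg.norm(B-A))
E
python3 f2.py | sed -n '/---/,$p'
```

```text
---
[ 0.57640913 -0.05792478  0.012     ] [ 0.57478703 -0.17798726  0.012     ] [-0.01350927 -0.99990875]
[ 0.40932363 -0.05361852  0.012     ] [ 0.40446631 -0.24612502  0.012     ] [-0.02522395 -0.99968183]
[ 0.40941607 -0.05277334  0.012     ] [ 0.57640913 -0.05792478  0.012     ] [ 0.99952453 -0.03083355]
[ 0.57478703 -0.17798726  0.012     ] [ 0.61298241 -0.18094718  0.012     ] [ 0.99701079 -0.07726238]
[ 0.57391313 -0.0600019   0.012     ] [ 0.57130589 -0.18603175  0.012     ] [-0.02068307 -0.99978608]
[ 0.57267888 -0.05995559  0.012     ] [ 0.41172561 -0.0551319   0.012     ] [-0.99955122  0.02995603]
[ 0.40869769 -0.05562574  0.012     ] [ 0.40456166 -0.25409739  0.012     ] [-0.02083489 -0.99978293]
```

Request:
apply_moves([
  [0.002,0.005,0.03,0,0,0,0],
  [0.002,0.005,0.035,0,0,0,0],
  [0,0,0.035,0,0,0,0],
  [0,0,0.035,0,0,0,0],
  [0,0,0.025,0,0,0,0],
  [0,0,0.01,0,0,0,0],
  [0,0,0,0,0,0,0],
  [0,0,0,0,0,0,0],
])

```text
clock: 2.57
tool_pos: [0.4909, 0.0174, 0.0338]
tcp_rot: [-3.141, 0.077, -0.001]
contact_force: [0.4, 0.1, 0.6]
gripper_width: 0.0855
```

```bash
python3 - <<'E'
from h import *
from workcell import *
o=observe(); print(o['tool_pos'],o['tcp_rot'],o['contact_force'])
E
```

```text
[0.49091132 0.01744106 0.03380276] [-3.14050059e+00  7.68961753e-02 -6.57649093e-04] [0.37275648 0.13827665 0.64746489]
```

Request:
apply_moves([
  [0,0,0,0,0,0,0.5],
  [0,0,0,0,0,0,0.7],
  [0,0,0,0,0,0,0.8],
  [0,0,0,0,0,0,1],
  [0,0,0,0,0,0,1],
  [0,0,0,0,0,0,1],
  [0,0,0,0,0,0,1],
  [0,0,0,0,0,0,1],
], force=40)

```text
clock: 3.23
tool_pos: [0.4903, 0.0166, 0.0339]
tcp_rot: [-3.14, 0.081, 0.0]
contact_force: [-1.6, 0.1, 5.1]
gripper_width: 0.0118
```

Request:
apply_moves([
  [0,0.003,0,0,0,-0.004,1],
  [0.001,0.006,0,0,0,-0.008,1],
  [0.001,0.01,0,0,0,-0.008,1],
  [0.001,0.012,0,0,0,-0.008,1],
  [0.001,0.012,0,0,0,0,1],
  [0,0.012,0,0,0,0,1],
  [0,0.012,0,0,0,0,1],
  [0,0.012,0,0,0,0,1],
  [0,0.008,0,0,0,0,1],
  [0,0.004,0,0,0,0,1],
  [0,0,0,0,0,0,1],
  [0,0,0,0,0,0,1],
])

```text
clock: 4.23
tool_pos: [0.4928, -0.0735, 0.034]
tcp_rot: [-3.14, 0.034, -0.003]
contact_force: [1.3, 3.7, 6.5]
gripper_width: 0.0125
```

```bash
python3 - <<'E'
from h import *
from workcell import *
o=observe(); print(o['tool_pos'],o['tcp_rot'],o['contact_force'],o['ft_torque']); c=camera_info('wrist'); im=capture('wrist'); cv2.imwrite('pics/w2.png',cv2.resize(im,None,fx=1.42,fy=1.42,interpolation=cv2.INTER_CUBIC))
cv2.imwrite('pics/s2.png',capture('scene'))
json.dump({k:np.array(v).tolist() for k,v in c.items()},open('w2.json','w'))
E
```

```text
[ 0.4928337  -0.07348578  0.03397058] [-3.13999123e+00  3.44856054e-02 -2.99216203e-03] [1.32821452 3.69227005 6.48730983] [ 0.77317868  0.04236655 -0.00778872]
```

View pics/w2.png

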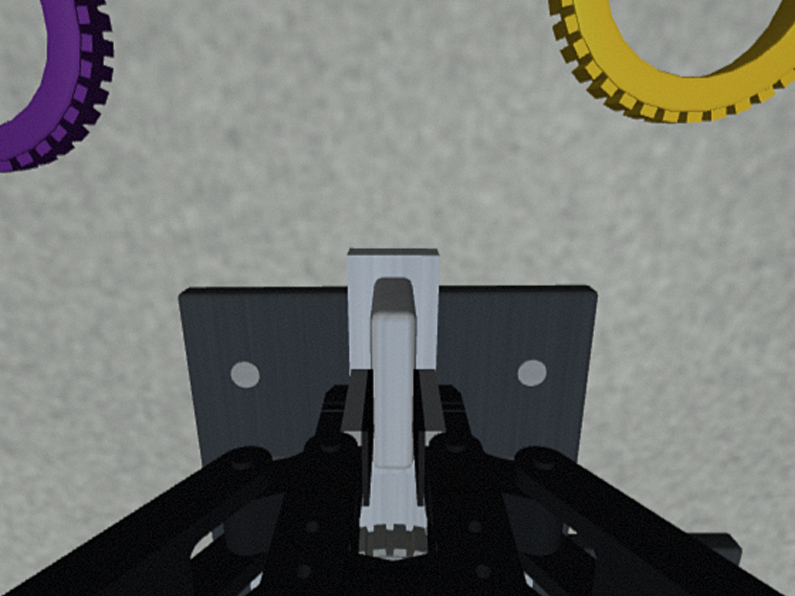

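The wrist view shows the fin between the pads, the base plate corners at (182,297) and (595,294), and the tongue end at (349,256) to (438,254).

```bash
cat > f3.py <<'E'
from fit import *
W=json.load(open('w2.json'))
wc=lambda u,v:((u+.5)/1.42-.5,(v+.5)/1.42-.5)
A,B,C,D=[ray(W,wc(*p),.012) for p in ((182,298),(595,294),(203,460),(580,452))]
print(A,B,'w',np.linalg.norm(B-A),'yaw',(B-A)[1]/(B-A)[0],-(A-C)[0]/(A-C)[1],-(B-D)[0]/(B-D)[1])
A,B,C,D=[ray(W,wc(*p),.024) for p in ((349,256),(438,254.5),(350,365),(435.5,365))]
print(A,B,'w',np.linalg.norm(B-A),'yaw',(B-A)[1]/(B-A)[0],-(A-C)[0]/(A-C)[1],-(B-D)[0]/(B-D)[1])
E
python3 f3.py
```

```text
[ 0.41017645 -0.05591685  0.012     ] [ 0.57476112 -0.05813137  0.012     ] w 0.16459957395577132 yaw -0.013455164438615542 -0.02786108523602664 0.009579427188059621
[ 0.47867195 -0.03750822  0.024     ] [ 0.51108095 -0.03770834  0.024     ] w 0.03240961147681541 yaw -0.006174963918272607 -0.04059667720367803 -0.01752820217751371
```

Request:
apply_moves([
  [0,0.004,0,0,0,0,1],
  [0,0.008,0,0,0,0,1],
  [0,0.01,0,0,0,0,1],
  [0,0.01,0,0,0,0,1],
  [0,0.01,0,0,0,0,1],
  [0,0.01,0,0,0,0,1],
  [0,0.01,0,0,0,0,1],
  [0,0.006,0,0,0,0,1],
  [0,0.004,0,0,0,0,1],
  [0,0,0,0,0,0,1],
])

```text
clock: 5.17
tool_pos: [0.4912, -0.1446, 0.0339]
tcp_rot: [-3.138, 0.034, -0.002]
contact_force: [0.7, 4.9, 6.6]
gripper_width: 0.0121
```

Request:
apply_moves([
  [0,0.002,0,0,0,0,1],
  [0,0.002,0,0,0,0,1],
  [0,0.002,0,0,0,0,1],
  [0,0.001,0,0,0,0,1],
  [0,0.001,0,0,0,0,1],
  [0,0,0,0,0,0,1],
])

```text
clock: 5.67
tool_pos: [0.4912, -0.1503, 0.0339]
tcp_rot: [-3.136, 0.031, -0.002]
contact_force: [0.6, 8.0, 9.1]
gripper_width: 0.0122
```

Request:
apply_moves([
  [0,0.0015,0,0,0,0,1],
  [0,0.0015,0,0,0,0,1],
  [0,0,0,0,0,0,1],
  [0,0,0,0,0,0,1],
])

```text
clock: 6.0
tool_pos: [0.4911, -0.1534, 0.034]
tcp_rot: [-3.136, 0.031, -0.002]
contact_force: [0.3, 7.8, 7.0]
gripper_width: 0.0121
```

Request:
apply_moves([
  [0,0.0015,0,0,0,0,1],
  [0,0.0015,0,0,0,0,1],
  [0,0,0,0,0,0,1],
  [0,0,0,0,0,0,1],
])

```text
clock: 6.33
tool_pos: [0.4911, -0.1562, 0.034]
tcp_rot: [-3.136, 0.031, -0.002]
contact_force: [-0.3, 8.7, 8.3]
gripper_width: 0.0124
```

Still sliding at an even force, so I'll continue until it rises.

Request:
apply_moves([
  [0,0.0015,0,0,0,0,1],
  [0,0.0015,0,0,0,0,1],
  [0,0,0,0,0,0,1],
  [0,0,0,0,0,0,1],
])

```text
clock: 6.67
tool_pos: [0.491, -0.1561, 0.0339]
tcp_rot: [-3.132, 0.029, -0.0]
contact_force: [-0.4, 12.2, 10.3]
gripper_width: 0.0124
```

Request:
apply_moves([
  [0,0.0015,0,0,0,0,1],
  [0,0.0015,0,0,0,0,1],
  [0,0,0,0,0,0,1],
  [0,0,0,0,0,0,1],
])

```text
clock: 7.0
tool_pos: [0.491, -0.1561, 0.0339]
tcp_rot: [-3.127, 0.026, 0.001]
contact_force: [-2.3, 15.8, 12.8]
gripper_width: 0.0123
```

Request:
apply_moves([
  [0,-0.003,0,0,0,0,1],
  [0,-0.0025,0,0,0,0,1],
  [0,0,0,0,0,0,1],
  [0,0,0,0,0,0,0.8],
  [0,0,0,0,0,0,0.5],
  [0,0,0,0,0,0,0],
  [0,0,0,0,0,0,0],
  [0,0,0,0,0,0,0],
  [0,0,0,0,0,0,0],
])

```text
clock: 7.75
tool_pos: [0.4894, -0.1618, 0.0332]
tcp_rot: [3.141, -0.037, -0.001]
contact_force: [0.8, 0.3, -0.3]
gripper_width: 0.0765
```

Request:
apply_moves([
  [0,0,-0.03,0,0,0,0],
  [0,0,-0.04,0,0,0,0],
  [0,-0.03,-0.02,0,0,0,0],
  [0,-0.035,-0.02,0,0,0,0],
  [0,-0.035,-0.02,0,0,0,0],
  [0,-0.02,-0.02,0,0,0,0],
  [0,0,0,0,0,0,0],
  [0,0,0,0,0,0,0],
  [0,0,0,0,0,0,0],
])

```text
clock: 8.5
tool_pos: [0.4919, -0.0425, 0.1829]
tcp_rot: [3.14, -0.038, -0.001]
contact_force: [0.0, -0.3, -0.1]
gripper_width: 0.0853
```

```bash
python3 - <<'E'
from h import *
from workcell import *
o=observe(); print(o['tool_pos'],o['tcp_rot'],o['qvel'].round(3)); c=camera_info('wrist'); im=capture('wrist'); cv2.imwrite('pics/w3.png',cv2.convertScaleAbs(cv2.resize(im,None,fx=1.42,fy=1.42,interpolation=cv2.INTER_CUBIC),alpha=1.4))
cv2.imwrite('pics/s3.png',capture('scene'))
json.dump({k:np.array(v).tolist() for k,v in c.items()},open('w3.json','w'))
a=cv2.imread('pics/s3.png')[130:270,110:290]
cv2.imwrite('pics/s3c.png',cv2.convertScaleAbs(cv2.resize(a,None,fx=4.2,fy=4.2,interpolation=cv2.INTER_CUBIC),alpha=1.5))
E
```

```text
[ 0.49194275 -0.04247221  0.18293015] [ 3.14028304e+00 -3.81125384e-02 -1.29989876e-03] [ 0.02   0.013  0.014  0.016 -0.003 -0.    -0.001]
```

View pics/w3.png

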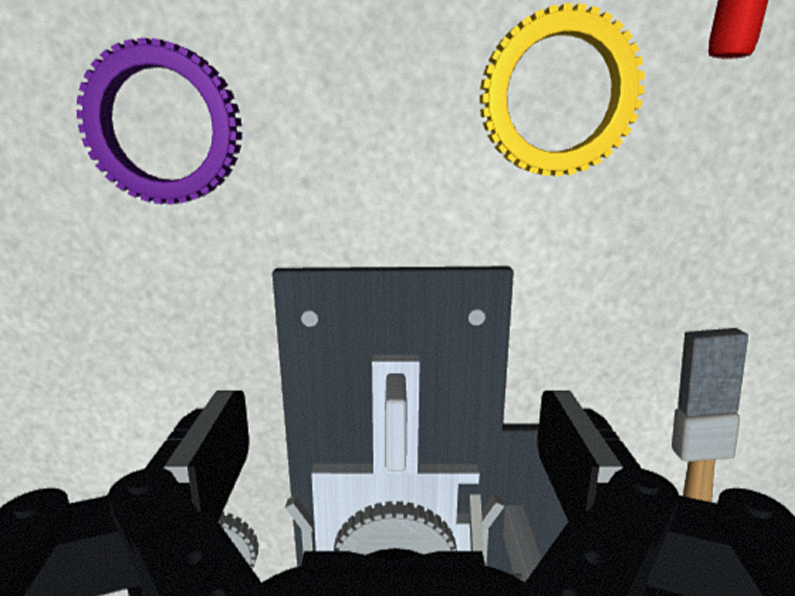

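View pics/s3c.png

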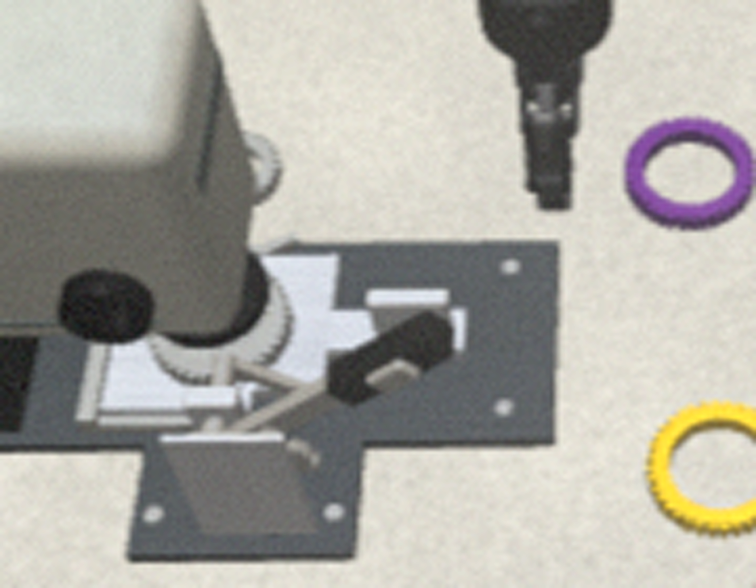

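Wrist view: the tongue end (373–419, 362) and the base end (275,273)–(512,270) show the pallet square and well in. Scene crop: the leading edge is at the stop bar, with the gear seated and the lever still up. I'll check that in numbers, then move above the grip.

```bash
python3 - <<'E'
from fit import *
W=json.load(open('w3.json')); wc=lambda u,v:((u+.5)/1.42-.5,(v+.5)/1.42-.5)
s=[ray(W,wc(*p),.012) for p in ((274,273),(513,270))]; t=[ray(W,wc(*p),.024) for p in ((372.5,362),(419.5,361.5),(312,473),(480,473))]
print(s,t); print('gap base end-tongue end (65 expected)',s[0][1]/2+s[1][1]/2-t[0][1]/2-t[1][1]/2,'yaws',(s[1]-s[0])[1]/.17,(t[3]-t[2])[1]/.13)
E
```

```text
[array([ 0.4095395 , -0.05559073,  0.012     ]), array([ 0.57623475, -0.05759023,  0.012     ])] [array([ 0.47640743, -0.11981196,  0.024     ]), array([ 0.50995152, -0.12025573,  0.024     ]), array([ 0.4262126 , -0.21265937,  0.024     ]), array([ 0.5557808 , -0.21587343,  0.024     ])]
gap base end-tongue end (65 expected) 0.06344336208655782 yaws -0.011761754055689867 -0.0247235546312341
```

Request:
apply_moves([
  [0,0,-0.03,0,0,0,0],
  [0,0,-0.04,0,0,0,0],
  [0.01,0.005,-0.017,0,0,0,0],
  [0.02,0.015,0,0,0,0,0],
  [0.03,0.025,0,0,0,0,0],
  [0.03,0.025,0,0,0,0,0],
  [0.025,0.02,0,0,0,0,0],
  [0.01,0.005,0,0,0,0,0],
  [0,0,0,0,0,0,0],
  [0,0,0,0,0,0,0],
  [0,0,0,0,0,0,0],
])

```text
clock: 9.52
tool_pos: [0.6143, -0.1391, 0.2698]
tcp_rot: [-3.141, 0.037, 0.003]
contact_force: [0.5, 0.3, 0.5]
gripper_width: 0.0853
```

```bash
python3 - <<'E'
from h import *
from workcell import *
o=observe(); print(o['tool_pos'],o['tcp_rot'],o['q'].round(2)); c=camera_info('wrist'); im=capture('wrist'); cv2.imwrite('pics/w4.png',cv2.convertScaleAbs(cv2.resize(im,None,fx=1.42,fy=1.42,interpolation=cv2.INTER_CUBIC),alpha=1.8))
json.dump({k:np.array(v).tolist() for k,v in c.items()},open('w4.json','w'))
E
```

```text
[ 0.61429833 -0.13907776  0.26981918] [-3.14054838e+00  3.74662180e-02  2.72553932e-03] [-0.15  0.5   0.6   1.15 -0.28  1.57  0.36]
```

View pics/w4.png

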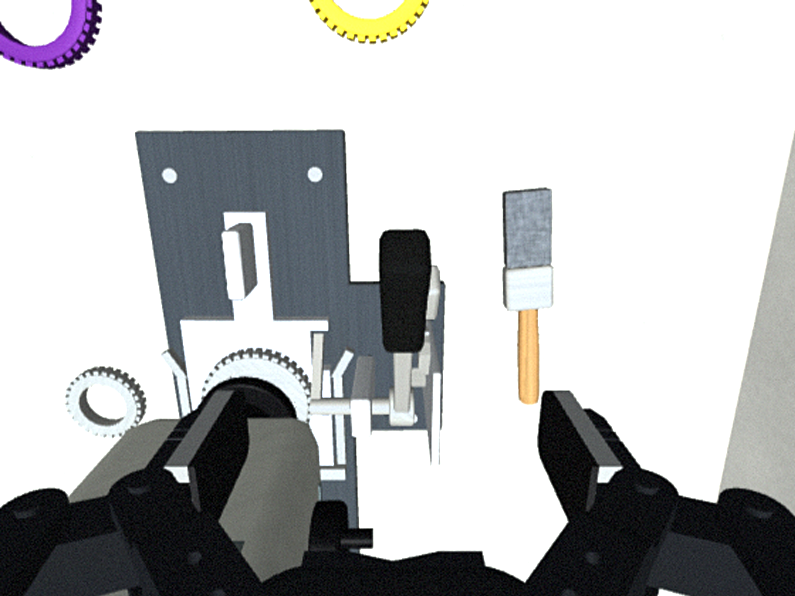

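The wrist view shows the black grip spanning (381–431, 230–351). The button is on its right side at about (434,293), and the hinge is at about (402,409).

```bash
cat > f4.py <<'E'
from fit import *
W=json.load(open('w4.json')); wc=lambda u,v:((u+.5)/1.42-.5,(v+.5)/1.42-.5)
base=[(W,(-85,235,12),wc(136,132)),(W,(85,235,12),wc(344,131))]
L=[((0,40,-13),wc(405,230)),((0,-50,13),wc(405.5,351)),((17,0,0),wc(437,293))]
H=[((130,20,75),wc(402,409))]
def res(x):
    r=[proj(W,sta(x[:3],P))[0]-uv for _,P,uv in base]
    r+=[proj(W,sta(x[:3],P))[0]-uv for P,uv in H]
    r+=[proj(W,sta(x[:3],lev(x[3],P)))[0]-uv for P,uv in L]
    return np.concatenate(r+[[(x[2]+.0225)*200]])
s=least_squares(res,[.487,-.291,-.0225,.15]); print(s.x.round(4)); print(res(s.x).round(1))
x=s.x
for q in (x[3],.4,.6,.8): print(q,sta(x[:3],lev(q,(0,0,0))).round(4))
E
python3 f4.py
```

```text
[ 0.4886 -0.2918 -0.0201  0.1667]
[-1.6  0.1  0.5  0.1 -0.2 -0.9  0.9 -3.3 -0.9  4.5  0.6  0.7  0.5]
0.16669653590666744 [[ 0.6217 -0.141   0.1882]]
0.4 [[ 0.6221 -0.1185  0.1543]]
0.6 [[ 0.6224 -0.1058  0.1217]]
0.8 [[ 0.6225 -0.0999  0.0872]]
```

Request:
apply_moves([
  [0.003,0.001,0.01,0,0,0,0],
  [0.004,0.001,0.02,0,0,0,0],
  [0,0,0.025,0,0,0,0],
  [0,0,0.025,0,0,0,0],
  [0,0,0.015,0,0,0,0],
  [0,0,0.006,0,0,0,0],
  [0,0,0,0,0,0,0],
  [0,0,0,0,0,0,0],
  [0,0,0,0,0,0,0],
])

```text
clock: 10.32
tool_pos: [0.6232, -0.1413, 0.1711]
tcp_rot: [3.141, -0.035, 0.005]
contact_force: [-0.5, -0.0, -0.1]
gripper_width: 0.0856
```

Request:
apply_moves([
  [0,0,0,0,0,0,0.4],
  [0,0,0,0,0,0,0.55],
  [0,0,0,0,0,0,0.6],
  [0,0,0,0,0,0,0.65],
  [0,0,0,0,0,0,0.7],
  [0,0,0,0,0,0,0.8],
  [0,0,0,0,0,0,0.8],
  [0,0,0,0,0,0,0.8],
], force=35)

```text
clock: 10.98
tool_pos: [0.6197, -0.1403, 0.1694]
tcp_rot: [-3.139, 0.036, 0.008]
contact_force: [-5.4, 2.2, 3.3]
gripper_width: 0.0228
```

Request:
apply_moves([
  [-0.002,0,0,0,0,0,0.8],
  [0,-0.003,0.004,0,0,0,0.8],
  [0,-0.0035,0.004,0,0,0,0.8],
  [0,-0.003,0.004,0,0,0,0.8],
  [0,-0.003,0.0045,0,0,0,0.8],
  [0,-0.0055,0.009,0,0,0,0.8],
  [0,0,0,0,0,0,0.8],
  [0,0,0,0,0,0,0.8],
])

```text
clock: 11.65
tool_pos: [0.6201, -0.1196, 0.143]
tcp_rot: [-3.137, 0.032, 0.004]
contact_force: [-2.9, 5.3, 0.6]
gripper_width: 0.0226
```

Request:
apply_moves([
  [0,-0.005,0.009,0,0,0,0.8],
  [0,-0.0045,0.0095,0,0,0,0.8],
  [0,-0.004,0.01,0,0,0,0.8],
  [0,-0.003,0.01,0,0,0,0.8],
  [0,-0.0025,0.01,0,0,0,0.8],
  [0,-0.002,0.01,0,0,0,0.8],
  [0,-0.0015,0.01,0,0,0,0.8],
  [0,0,0.005,0,0,0,0.8],
  [0,0,0,0,0,0,0.8],
  [0,0,0,0,0,0,0.8],
])

```text
clock: 12.48
tool_pos: [0.6205, -0.0934, 0.0686]
tcp_rot: [-3.132, 0.029, 0.005]
contact_force: [-1.3, 9.8, -1.3]
gripper_width: 0.0226
```

Request:
apply_moves([
  [0,0.001,0.002,0,0,0,0.8],
  [0,0.001,0.002,0,0,0,0.8],
  [0,0,0.002,0,0,0,0.8],
  [0,0,0,0,0,0,0.8],
  [0,0,0,0,0,0,0.8],
])

```text
clock: 12.9
tool_pos: [0.6206, -0.0931, 0.0637]
tcp_rot: [-3.129, 0.026, 0.005]
contact_force: [-4.2, 12.1, 3.1]
gripper_width: 0.0229
```

Request:
apply_moves([
  [0,0.001,0.002,0,0,0,0.8],
  [0,0.001,0.002,0,0,0,0.8],
  [0,0,0.002,0,0,0,0.8],
  [0,0,0,0,0,0,0.8],
  [0,0,0,0,0,0,0.8],
])

```text
clock: 13.32
tool_pos: [0.6207, -0.0931, 0.0632]
tcp_rot: [-3.125, 0.025, 0.003]
contact_force: [-13.1, 16.5, 26.5]
gripper_width: 0.023
```

```bash
python3 - <<'E'
from h import *
from workcell import *
s=capture('scene')[130:270,110:290]; c=camera_info('wrist'); w=capture('wrist')
json.dump({k:np.array(v).tolist() for k,v in c.items()},open('w5.json','w'))
cv2.imwrite('pics/s5.png',cv2.convertScaleAbs(cv2.resize(s,None,fx=4.2,fy=4.2,interpolation=cv2.INTER_CUBIC),alpha=1.5))
cv2.imwrite('pics/w5.png',w)
E
```

```text
(no output)
```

View pics/s5.png

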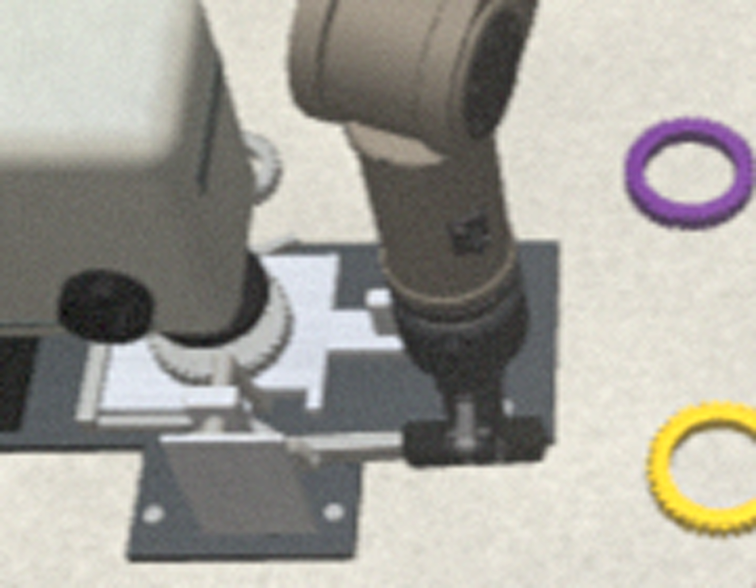

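The scene crop shows the lever level, with the grip in the fingers at (470,440), and 26 N pushing up, so the lever is on its stop. Next I ease the load and release.

Request:
apply_moves([
  [-0.001,-0.001,-0.002,0,0,0,0.8],
  [-0.001,-0.001,-0.002,0,0,0,0.8],
  [0,0,0,0,0,0,0.8],
  [0,0,0,0,0,0,0.6],
  [0,0,0,0,0,0,0.4],
  [0,0,0,0,0,0,0],
  [0,0,0,0,0,0,0],
  [0,0,0,0,0,0,0],
  [0,0,0,0,0,0,0],
])

```text
clock: 14.17
tool_pos: [0.6189, -0.1037, 0.0622]
tcp_rot: [3.141, -0.038, -0.0]
contact_force: [-0.5, 0.4, 0.4]
gripper_width: 0.0855
```

Request:
apply_moves([
  [0,0,-0.01,0,0,0,0],
  [0,0,-0.025,0,0,0,0],
  [0,0,-0.035,0,0,0,0],
  [0,-0.02,-0.035,0,0,0,0],
  [0,-0.03,-0.03,0,0,0,0],
  [0,-0.02,-0.01,0,0,0,0],
  [0,0,0,0,0,0,0],
  [0,0,0,0,0,0,0],
  [0,0,0,0,0,0,0],
])

```text
clock: 14.92
tool_pos: [0.62, -0.0345, 0.2065]
tcp_rot: [3.14, -0.038, -0.002]
contact_force: [-1.3, -0.5, 0.8]
gripper_width: 0.0852
```

```bash
python3 - <<'E'
from h import *
from workcell import *
o=observe(); print(o['tool_pos'],o['contact_force'])
s=capture('scene')[165:265,120:250]; c=camera_info('wrist'); w=capture('wrist')
json.dump({k:np.array(v).tolist() for k,v in c.items()},open('w6.json','w'))
a=cv2.convertScaleAbs(cv2.resize(s,(520,400),interpolation=cv2.INTER_CUBIC),alpha=1.5)
b=cv2.convertScaleAbs(cv2.resize(w[200:420,180:440],None,fx=1.06,fy=1.06),alpha=1.4)
C=np.zeros((400,800,3),np.uint8); C[:,:520]=a; h,wd=b.shape[:2]; C[:h,520:520+wd]=b[:,:280]; cv2.imwrite('pics/c6.png',C); cv2.imwrite('pics/w6.png',w)
E
```

```text
[ 0.62002765 -0.03452983  0.20652057] [-1.28992753 -0.53930621  0.80400575]
```

View pics/c6.png

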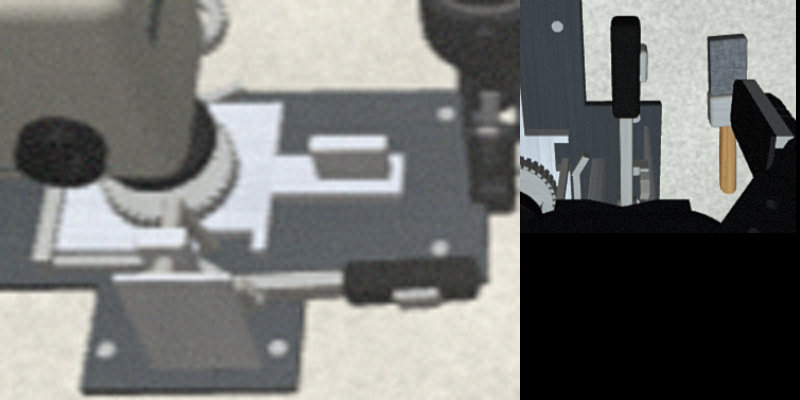

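The lever lies level, the button stands out about 7 px beside the 28 px (24 mm) wide grip (roughly 6 mm, so fully out), and the pallet and gear are in place. The arm is clear, so I'm handing in.

```bash
python3 -c "
from workcell import *
print(close_job())"
```

```text
the job is handed in; nothing more can be done
None
```

The pallet with the gear is home against the back stop, the lever is down, and its button has popped out again. I handed the job in at about 15 s; it reports no verdict.

**What I did**
- **Pallet:** I pinched the fin and slid the pallet in at about 4–9 N. It stopped dead at the back stop, and the push force rose to 16 N.
- **Lever:** I pinched the grip, swung the lever down to its end stop (26 N upward reaction), eased off, opened the gripper and backed the arm away.

**What the last checks showed**
- **Pallet position:** the tongue end measured 63.4 mm from the plate end, against 65 mm expected. The tool stopped within 2 mm of the predicted home position. Pallet and station angles agreed to about 0.013 rad, close to what the images can resolve.
- **Gear:** it is still seated on the pallet in the last picture.
- **Button pressed:** I judged this from the gripper opening of about 23 mm. The gripper reads roughly 2 mm low, so the button was close to flush.
- **Lever and button at the end:** the last picture shows the lever level and the button standing out about 6 mm. I did not measure the final lever angle, and I did not test the latch.
- **Head and bystanders:** I saw no contact with the head and no bystander disturbed.

**What disagreed:** two edges of the lever grip were 3–5 pixels off in the fit I used to find it, which I put down to the rounded ends. The grasp itself worked.

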